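# Pop open the touch-latch locker

## Robot

A 7-joint arm with a two-finger parallel gripper is mounted at the origin on a cart in front of the work surface, level with it; the furniture and walls round the work are solid. World frame = base frame: x ahead of the robot, y to its left, z up, the work surface at z = 0. Lengths are in m, angles in rad, forces in N, time in s.
With the tool pointing down it reaches from about 0.4 to 0.85 m from the base axis. Payload 6.9 kg.
Tool frame: the origin (TCP) lies on the mounting face of the last link; the fingertips stand 173 mm ahead of it and the grasp point (between the pads) lies 155 mm ahead of it; z points along the fingers, y is the line along which they close (so a half turn about z gives the same grasp; the last joint's range is limited). The gripper opens to 85 mm and grips with 20 to 120 N. Pads are 22 mm wide; open, the fingers measure 114 mm over their backs; the gripper's body (76 mm by 85 mm) begins 54 mm behind the grasp point. The pads swing forward as they close: fully open they stand 13 mm farther back than shut.
Start: joints at [1.312, 0.507, -0.238, 1.5, 0.126, 1.149, -0.155], TCP at [0.223, -0.584, 0.405] pointing down, gripper open.
Joint ranges: [-3.08, 3.08], [-0.24, 2.05], [-1.43, 1.35], [0, 2.5], [-1.52, 4.66], [0.17, 1.96], [-2.89, 2.89]. Speed limits (rad/s): [2.39, 2.39, 3.14, 3.14, 3.14, 3.14, 3.14].

## Interface

Orientations are given as a 3x3 rotation matrix whose columns are the frame's x, y, z axes.
In Python, from plant import ctrl, imaging gives the robot as it stands. The module is installed in compiled form; this text tells all that it offers.
- The arm moves only by the tool send_rows, never from a script. Its arguments are lists of equal length, an entry for each row: "xyz": the shift along the world's x, y, z in mm, a list of three; "yaw": the turn about the world's z in degrees; "fingers": the opening, from -1 (shut) to 1 (fully open), so that 0 is half open. In form: {"xyz": [[dx, dy, dz], ...], "yaw": [yaw, ...], "fingers": [fingers, ...]}. A call has 1 to 8 rows; each row is the pose to reach, as a shift and turn from the pose commanded when the call began; what a row does not reach only later rows make up. A row lasts 1/10 s, in which the tool goes at most 50 mm and 8.59 degrees, less where a joint would pass 70% of its speed; a pose out of reach is approached as far as the arm can. A call with a gripper value outside its range is refused whole. The fingers move at their own pace and stop on an object; "newtons" is the grip in N (left out, the last holds). Time passes only in rows, so rows that repeat a pose let the fingers close. It gives the time, the measured TCP pose, the force, the opening and the grip force at its end, in the units of the state.
- ctrl.get_obs(): the state, without advancing time (a new reading comes with each control period).
- imaging.capture(name): name is "side" or "top" or "wrist"; returns (picture, depth): 420x560x3 uint8, red, green, blue; 420x560 float32, m along the optical axis (not along the pixel's ray), 0 where there is no reading.
- imaging.camera_info(name): a dict with "vfov" (degrees; the focal length in pixels is half the picture's height over the tangent of half this angle, whatever the lens; pixels are square), "cx", "cy" (the principal point, pixels), "rvec" (rotation vector, rad) and "tvec" (3), from world to camera coordinates, as OpenCV has them. Camera axes: x right, y down, z forward; pixel columns grow to the right and rows downward; lengths in m; the calibration is good to about 2 mm. The wrist camera is an equidistant fisheye: a pixel r from the principal point sees the ray r / f radians off the axis. A picture is of the moment at which its call begins: read the wrist's pose just before it. camera_info takes no time and is no camera call; for the wrist camera it gives the pose at the moment of the call.
- ctrl.finish_job(): hands the job in; it is judged then, once.
The state is a dict: "t": time; "q": joint angles; "qvel": joint speeds; "effort": joint torques, N m; "tcp_pos": TCP position; "tool_rot": TCP orientation; "force": force on the tool from outside, world axes, zero at the start; "wrist_torque": the same for the moment, N m; "finger_gap": finger opening in m; "grip_force": force on a finger pad.
Only numpy, scipy, OpenCV 4.12 (cv2) and the standard library are available. Lean on these libraries where they do the work, as an engineer would, in place of code of your own. Each camera call takes 0.05 s, during which the arm holds its last target. There are 200 camera calls.

## Task

Without picking anything up, slide the standing screw-lid jar sideways along the plywood board until it is completely clear of the front of the taller of the two little lockers. Then press that locker's door in at its free edge with a fingertip so that its touch-latch lets go, and leave the door standing ajar on its spring. The jar stays upright on the board, the lower locker stays shut, and the other things stay where they are.

Things in the scene. Friction and masses are not known exactly. Their poses are not given: they have to be found in the camera images.
- board: Fixed plywood board laid across the rails, 290 (x) x 480 (y) x 12 mm; its top is at z = 28 mm. Origin: centre of its underside; +x points away from the robot at yaw 0, +z up. Yaw up to 0.2 rad. The lockers stand side by side, 20 mm apart, on its back half (either may be left). A barrier rail on posts runs past the right end of the worktop: keep clear of it.
- tall_locker: The taller locker, fixed on the board: 100 deep (x, door included) x 150 wide (y) x 105 mm high: a grey case, its whole front covered by a white door that stands 10 mm off the case. Origin: centre of its underside (on the board's top); the door's front face is the plane x = -50 mm of this frame and faces the robot; +y is the robot's left.
- low_locker: The lower locker, fixed: the same build, width and depth, but only 70 mm high; its door also has a touch-latch and must stay shut. Origin and axes as for tall_locker.
- tall_locker_door (a joint): Hinge of the taller locker's door, rad: 0 shut and latched, positive opens toward the robot, about 0.45 ajar on its spring, -0.06 pressed in to the stop. Upright axis at the door's left (+y) edge, 75 mm left of the locker's centre. Door 149 wide x 102 high x 12 mm, no handle. Once unlatched it follows the finger out and stays unlatched.
- tall_locker_press (a point): Centre of the flat metal disc (14 mm) on the door's front, 130 mm from the hinge line (19 mm from the free, right edge), 25 mm below the door's top edge, 79 mm above the board; moves with the door. Press here along the locker's +x: about 5 mm in (some 4 to 8 N, more nearer the hinge) frees the latch, then withdraw; stop at 8 mm.
- low_locker_door (a joint): Hinge of the lower locker's door, rad: 0 shut, positive open. It has the same spring and touch-latch.
- jar: Loose screw-lid jar, 45 mm across, 65 high, about 0.11 kg, on the board 80 to 105 mm (centre) in front of the taller locker, within 30 mm of its middle. Origin: centre of its underside, +z up. Clear when wholly beyond either side of the 150 mm wide locker (centre at least 98 mm from its middle line); it may end before the lower locker. Push below half height, or it tips.
- tape: Bystander: roll of masking tape, 60 mm across, 18 mm high, lying on top of the lower locker. Origin: centre of its underside.
- tweezers_lying: Bystander: steel tweezers, 112 x 9 x 13 mm, lying along the front edge of the board, left part.
- rubber_block: Bystander: grey rail-cleaning block, 55 x 28 x 16 mm, lying near the front edge of the board, right part.
- brush: Bystander: paint brush, 124 x 9 x 9 mm, lying along the front edge of the board, near the middle.

How it is judged:
By the outcome, as a careful person would: the job done as asked, in the order asked, and still so for the second after the job is handed in, with the robot touching nothing.
It also fails if it takes over 51 s, if anything falls off the work surface, if the arm or the gripper's body presses on something with over 40 N, if the wrist force passes 120 N, or if a joint passes its speed limit or range.

## Working session

There is one attempt and no reset: what is moved stays moved. The work goes in short steps, Python scripts to look and compute and a tool call to move; the robot and the scene stay as the last step left them, time stands still between calls to the robot, and variables do not carry over. Pictures are saved under pics/ and viewed, at most 10 in all, crops included, and the job is handed in when it is done.

Besides the shell and the picture viewer there is one more tool, called in YAML: its name, and indented under it one key for each argument. send_rows: Moves the arm, as the interface text tells. Its arguments: {"type":"object","properties":{"xyz":{"type":"array"},"yaw":{"type":"array"},"fingers":{"type":"array"},"newtons":{"type":"number"}},"required":["xyz","yaw","fingers"]}

```bash
mkdir -p pics; cat > h.py <<'E'
import numpy as np, cv2
from plant import ctrl, imaging
def cam(n):
    i=imaging.camera_info(n); R=cv2.Rodrigues(np.array(i['rvec'],float))[0]; return i,R,np.array(i['tvec'],float).ravel()
def cloud(n,d,i,R,t):
    f=210/np.tan(np.radians(i['vfov'])/2)
    v,u=np.mgrid[0:d.shape[0],0:d.shape[1]]
    p=np.stack([(u-i['cx'])/f*d,(v-i['cy'])/f*d,d],-1)
    return (p-t)@R
E
python3 - <<'E'
from h import *
o=ctrl.get_obs(); print(o['t'],o['tcp_pos'],o['tool_rot'],o['finger_gap'])
for n in('top','side'):
    i,R,t=cam(n); p,d=imaging.capture(n); print(n,i,-R.T@t)
    cv2.imwrite(f'pics/{n}0.png',p[:,:,::-1]); np.savez(f'{n}0.npz',p=p,d=d,w=cloud(n,d,i,R,t))
E
```

```text
0.0 [ 0.22284467 -0.58371187  0.40382449] [[ 9.34190931e-01  3.56772828e-01 -6.74058731e-04]
 [ 3.56773462e-01 -9.34189470e-01  1.65252389e-03]
 [-4.01229469e-05 -1.78425910e-03 -9.99998407e-01]] 0.08536982977841646
top {'vfov': 49.72198465775617, 'cx': 276.81853237548626, 'cy': 209.60019460085567, 'rvec': array([ 2.18816121, -2.22952175,  0.03589701]), 'tvec': array([0.022881  , 0.5617849 , 0.93023966])} [0.53531329 0.01626076 0.94585776]
side {'vfov': 57.46142175504144, 'cx': 283.376303491684, 'cy': 207.5910291397219, 'rvec': array([ 2.14058557, -0.35079413,  0.15973749]), 'tvec': array([-0.53420452,  0.17893699,  0.76876625])} [ 0.3524488  -0.67925783  0.56814004]
```

View pics/top0.png

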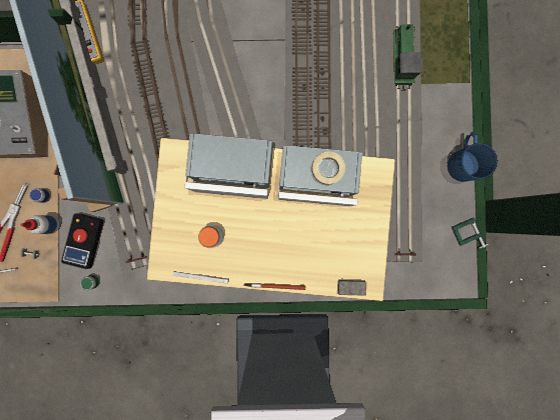

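View pics/side0.png

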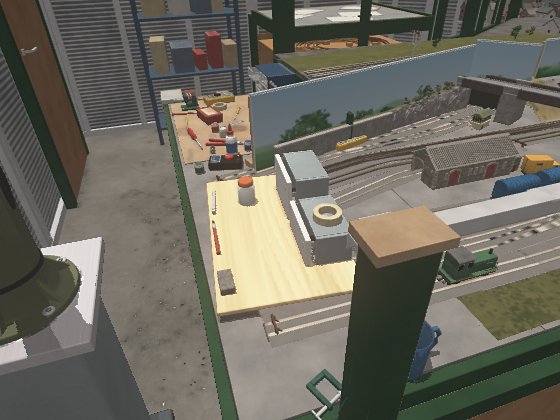

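Top view: the tall locker is on the left (door front edge about (186,188)–(270,196)). The low locker with the tape is on the right, and the jar lid is at (210,236). The tweezers, brush and block lie along the front edge. The side view shows a post and rail close by on the right. Next I measure these positions.

```bash
python3 - <<'E'
from h import *
z=np.load('top0.npz'); w=z['w']; p=z['p'].astype(int)
# lockers tops
for nm,(a,b) in {'tall':(.12,.15),'low':(.088,.106)}.items():
    m=(w[...,2]>a)&(w[...,2]<b)&(w[...,0]>.5)&(w[...,0]<.75)&(abs(w[...,1])<.3)
    n,l,s,c=cv2.connectedComponentsWithStats(m.astype(np.uint8))
    k=1+np.argmax(s[1:,4]); q=w[l==k]; r=cv2.minAreaRect((q[:,:2]*1000).astype(np.float32)); print(nm,s[k],np.median(q[:,2]),r,cv2.boxPoints(r).round().tolist())
    white=(l==k)&(p.min(-1)>200); q=w[white]; print(' white',white.sum())
    r=cv2.minAreaRect((q[:,:2]*1000).astype(np.float32)); print(r,cv2.boxPoints(r).round().tolist())
m=(p[...,0]>180)&(p[...,1]<120)&(p[...,2]<80)&(w[...,2]>.08)&(w[...,2]<.11)
m[:200]=0;m[260:]=0
q=w[m]; print('jar',m.sum(),q.mean(0),q.min(0),q.max(0))
for nm,u,v in [('tw0',174,273),('tw1',228,281),('br0',245,285),('br1',305,288),('bl0',338,281),('bl1',366,294),('board fl',148,279),('fr',383,300),('br',394,159),('bl',160,139)]:
    print(nm,w[v,u].round(3))
s=np.load('side0.npz')['w']
for u,v in [(400,235),(352,240),(458,240),(412,210),(380,330),(400,400),(500,360),(330,390)]: print(u,v,s[v,u].round(3))
E
```

```text
tall [ 185  133   87   51 3612] 0.13309206510571678 ((651.8550415039062, 99.3857192993164), (151.23780822753906, 81.24951171875), 83.87647247314453) [[603.0, 29.0], [684.0, 20.0], [700.0, 170.0], [620.0, 179.0]]
 white 0
((0.0, 0.0), (0.0, 0.0), 0.0) [[0.0, 0.0], [0.0, 0.0], [0.0, 0.0], [0.0, 0.0]]
low [ 279  145   83   49 2462] 0.09824674165612093 ((634.8251342773438, -70.34001159667969), (149.97219848632812, 78.32786560058594), 83.76382446289062) [[588.0, -141.0], [666.0, -149.0], [682.0, -0.0], [604.0, 8.0]]
 white 0
((0.0, 0.0), (0.0, 0.0), 0.0) [[0.0, 0.0], [0.0, 0.0], [0.0, 0.0], [0.0, 0.0]]
jar 66 [0.50859964 0.14211027 0.09306198] [0.49360877 0.12559378 0.08934879] [0.52940972 0.15981001 0.09678607]
tw0 [0.438 0.221 0.031]
tw1 [0.42  0.113 0.03 ]
br0 [0.412 0.079 0.036]
br1 [ 0.402 -0.041  0.028]
bl0 [ 0.417 -0.106  0.042]
bl1 [ 0.388 -0.164  0.03 ]
board fl [0.426 0.275 0.028]
fr [ 0.369 -0.206 -0.007]
br [ 0.663 -0.233  0.007]
bl [0.71  0.247 0.027]
400 235 [ 0.531 -0.454  0.354]
352 240 [ 0.51  -0.407  0.318]
458 240 [ 0.579 -0.473  0.35 ]
412 210 [ 0.563 -0.423  0.354]
380 330 [ 0.52  -0.465  0.242]
400 400 [ 0.57  -0.465  0.083]
500 360 [ 0.803 -0.421 -0.004]
330 390 [ 0.514 -0.38  -0.001]
```

```bash
python3 - <<'E'
from h import *
for n in('side','top'):
    s=np.load(n+'0.npz')['w']; q=s.reshape(-1,3)
    q=q[(q[:,1]<-.3)&(q[:,2]>.06)&(q[:,1]>-1)&(q[:,0]>0.1)&(q[:,0]<1.2)]
    print(n,len(q))
    H,xe,ye=np.histogram2d(q[:,0],q[:,1],bins=[np.arange(.1,1.21,.1),np.arange(-.7,-.29,.05)])
    for a in range(len(xe)-1):
        r=[]
        for b in range(len(ye)-1):
            k=(q[:,0]>=xe[a])&(q[:,0]<xe[a+1])&(q[:,1]>=ye[b])&(q[:,1]<ye[b+1])
            r.append(f'{q[k,2].max():.2f}' if k.sum()>3 else ' -- ')
        print(round(xe[a],2),r)
i,R,t=cam('wrist'); p,d=imaging.capture('wrist'); cv2.imwrite('pics/w0.png',p[:,:,::-1])
E
```

```text
side 20731
0.1 [' -- ', ' -- ', ' -- ', ' -- ', ' -- ', ' -- ', ' -- ', ' -- ']
0.2 [' -- ', ' -- ', ' -- ', ' -- ', ' -- ', ' -- ', ' -- ', ' -- ']
0.3 ['0.57', ' -- ', ' -- ', ' -- ', ' -- ', ' -- ', ' -- ', ' -- ']
0.4 [' -- ', ' -- ', ' -- ', ' -- ', '0.36', '0.35', ' -- ', ' -- ']
0.5 [' -- ', ' -- ', ' -- ', ' -- ', '0.36', '0.36', '0.34', ' -- ']
0.6 [' -- ', ' -- ', ' -- ', ' -- ', ' -- ', '0.33', '0.08', ' -- ']
0.7 [' -- ', ' -- ', ' -- ', ' -- ', ' -- ', '0.33', ' -- ', ' -- ']
0.8 [' -- ', ' -- ', ' -- ', ' -- ', ' -- ', ' -- ', ' -- ', ' -- ']
0.9 [' -- ', ' -- ', ' -- ', ' -- ', ' -- ', ' -- ', ' -- ', ' -- ']
1.0 [' -- ', ' -- ', ' -- ', ' -- ', ' -- ', ' -- ', ' -- ', ' -- ']
1.1 [' -- ', ' -- ', ' -- ', ' -- ', ' -- ', ' -- ', ' -- ', ' -- ']
top 2789
0.1 [' -- ', ' -- ', ' -- ', ' -- ', ' -- ', ' -- ', ' -- ', ' -- ']
0.2 [' -- ', ' -- ', ' -- ', ' -- ', ' -- ', ' -- ', ' -- ', ' -- ']
0.3 [' -- ', ' -- ', ' -- ', ' -- ', ' -- ', ' -- ', ' -- ', ' -- ']
0.4 [' -- ', ' -- ', ' -- ', ' -- ', ' -- ', ' -- ', ' -- ', ' -- ']
0.5 [' -- ', ' -- ', ' -- ', ' -- ', ' -- ', '0.24', ' -- ', ' -- ']
0.6 [' -- ', ' -- ', ' -- ', ' -- ', ' -- ', '0.09', '0.08', '0.09']
0.7 [' -- ', ' -- ', ' -- ', ' -- ', ' -- ', ' -- ', '0.07', ' -- ']
0.8 [' -- ', ' -- ', ' -- ', ' -- ', ' -- ', ' -- ', ' -- ', ' -- ']
0.9 [' -- ', ' -- ', ' -- ', ' -- ', ' -- ', ' -- ', ' -- ', ' -- ']
1.0 [' -- ', ' -- ', ' -- ', ' -- ', ' -- ', ' -- ', ' -- ', ' -- ']
1.1 [' -- ', ' -- ', ' -- ', ' -- ', ' -- ', ' -- ', ' -- ', ' -- ']
```

View pics/w0.png

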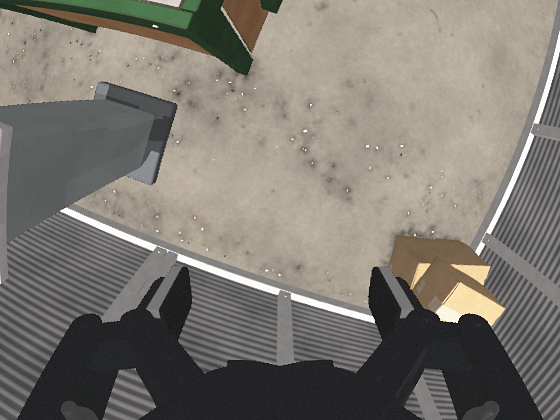

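The wrist view shows only floor below and a clear way along x≈0.28, with the post at x≥0.48, y≈-0.44. I'll travel over, turn the tool so the closing line runs along the locker's x, and set the gap to about 30 mm.

send_rows:
  xyz:
    - [10, 25, 30]
    - [25, 65, 60]
    - [42, 105, 60]
    - [60, 145, 60]
    - [78, 185, 60]
    - [96, 225, 60]
    - [114, 265, 60]
    - [132, 310, 60]
  yaw: [8, 16, 24, 32, 40, 48, 56, 63]
  fingers: [-0.3, -0.3, -0.3, -0.3, -0.3, -0.3, -0.3, -0.3]

```text
t: 0.95
tcp_pos: [0.3552, -0.2725, 0.4646]
tool_rot: [[0.102, 0.995, -0.0], [0.995, -0.102, -0.0], [-0.0, -0.0, -1.0]]
force: [1.3, 0.8, 0.5]
finger_gap: 0.0301
grip_force: 0.0
```

send_rows:
  xyz:
    - [18, 42, 0]
    - [37, 85, 0]
    - [56, 130, 0]
    - [75, 175, 0]
    - [94, 220, 0]
    - [113, 265, 0]
    - [132, 310, 0]
    - [150, 357, 0]
  yaw: [0, 0, 0, 0, 0, 0, 0, 0]
  fingers: [-0.3, -0.3, -0.3, -0.3, -0.3, -0.3, -0.3, -0.3]

```text
t: 1.75
tcp_pos: [0.5053, 0.0843, 0.4645]
tool_rot: [[0.107, 0.994, -0.0], [0.994, -0.107, -0.001], [-0.001, -0.0, -1.0]]
force: [1.3, -0.6, 0.1]
finger_gap: 0.03
grip_force: 0.0
```

send_rows:
  xyz:
    - [0, 0, -40]
    - [0, 0, -80]
    - [0, 0, -80]
  yaw: [0, 0, 0]
  fingers: [-0.3, -0.3, -0.3]

```text
t: 2.05
tcp_pos: [0.5034, 0.0822, 0.3804]
tool_rot: [[0.105, 0.994, -0.009], [0.994, -0.105, -0.002], [-0.003, -0.009, -1.0]]
force: [-0.5, -0.8, 0.6]
finger_gap: 0.03
grip_force: 0.0
```

```bash
python3 - <<'E'
from h import *
o=ctrl.get_obs(); print(o['t'],o['tcp_pos'],o['tool_rot'],o['finger_gap'],o['force'],o['q'])
i,R,t=cam('wrist'); p,d=imaging.capture('wrist'); cv2.imwrite('pics/w1.png',p[:,:,::-1])
f=210/np.tan(np.radians(i['vfov'])/2)
v,u=np.mgrid[0:420,0:560]; x=u-i['cx'];y=v-i['cy'];r=np.hypot(x,y)+1e-9;th=r/f
P=np.stack([np.tan(th)*x/r*d,np.tan(th)*y/r*d,d],-1); W=(P-t)@R
np.savez('w1.npz',p=p,W=W); print(i,-R.T@t)
E
```

```text
2.05 [0.50343831 0.08216551 0.38042387] [[ 0.10503295  0.99442984 -0.00879629]
 [ 0.99446553 -0.10505099 -0.00161336]
 [-0.00252844 -0.00857815 -0.99996001]] 0.029993355206474333 [-0.54608437 -0.75821839  0.62023321] [ 0.311234    0.42374975 -0.75212768  1.82736189  0.33155154  1.03016165
 -0.67805094]
{'vfov': 65.70646984690485, 'cx': 279.67724560092927, 'cy': 207.57427462487485, 'rvec': array([-2.81851779,  0.14756667,  0.03647784]), 'tvec': array([-0.4890878 ,  0.09349888,  0.40391417])} [0.51224331 0.16247551 0.34971999]
```

View pics/w1.png

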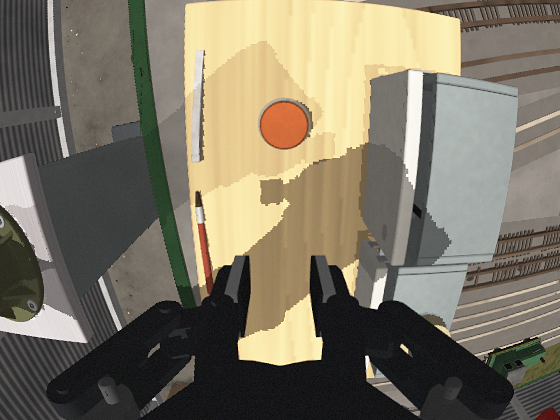

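The wrist view shows the jar lid at (284,124), ahead of and between the fingers. The tall door's white top edge runs (425,70)→(405,262), and its disc shows faintly on the door front near (385,232).

```bash
python3 - <<'E'
from h import *
z=np.load('w1.npz'); W=z['W']; p=z['p'].astype(int)
m=(p[...,0]>170)&(p[...,1]<120)&(p[...,2]<90)&(W[...,2]>.085)&(W[...,2]<.1)
q=W[m]; c=cv2.minEnclosingCircle((q[:,:2]*1000).astype(np.float32)); print('jar',m.sum(),q.mean(0),c,q[:,2].max())
# door front face
r=W[(W[...,0]>.55)&(W[...,0]<.63)&(W[...,2]>.05)&(W[...,2]<.12)&(W[...,1]>.045)&(W[...,1]<.17)]
a=np.polyfit(r[:,1],r[:,0],1); res=r[:,0]-np.polyval(a,r[:,1]); k=abs(res-np.median(res))<.006; a=np.polyfit(r[k,1],r[k,0],1); print('door x=a*y+b',a,k.mean(),len(r),np.std(res[k]))
# door top
t=W[(W[...,2]>.124)&(W[...,2]<.14)&(p.min(-1)>150)&(W[...,0]<.62)]
rr=cv2.minAreaRect((t[:,:2]*1000).astype(np.float32)); print('doortop',np.median(t[:,2]),rr,cv2.boxPoints(rr).round(1).tolist())
for u,v in [(385,232),(380,232),(384,238),(416,211)]: print(u,v,W[v,u].round(4),p[v,u])
for y in range(220,246,2): print(y,' '.join(f'{p[y,x].sum()//3:3d}' for x in range(372,412,2)))
E
```

```text
jar 1646 [0.51125384 0.14577218 0.09329519] ((511.2459716796875, 145.65301513671875), 18.115331649780273) 0.09557761450572907
door x=a*y+b [0.11149849 0.580461  ] 0.9730881961097788 3753 0.001339593094407703
doortop 0.13242022888911592 ((606.16015625, 124.68807983398438), (112.27361297607422, 27.86004638671875), 89.8150405883789) [[592.0, 68.5999984741211], [619.9000244140625, 68.5], [620.2999877929688, 180.8000030517578], [592.4000244140625, 180.89999389648438]]
385 232 [0.5857 0.054  0.1108] [88 85 85]
380 232 [0.5866 0.0464 0.0928] [100  97  91]
384 238 [0.5854 0.048  0.1094] [83 80 79]
416 211 [0.6231 0.0601 0.0867] [10 13 11]
220  96  98  96  96  99  95  98  95  94  95  96  98  91 139 152 152 149 148 146 126
222  96  97  94  97  98  95  98  97  96  94  93  94  98 139 153 151 151 148 148 121
224  98  94  99  96  97  94  90  95  97  94  93  95 105 142 153 149 150 149 146 100
226  98  95  98  98  96  91  81  86  98  94  94  94 112 149 154 149 149 144 147  82
228  96  95 100  98  98  88  82  85  97  95  95  94 124 150 151 152 149 148 151  65
230  96  98  94  94  98  85  81  80  99  96  94  94 129 152 152 152 151 150 145  60
232  96  93  98  95  96  82  84  85  97  96  93  93 133 154 152 151 149 148 140  62
234  93  94  97  95  95  85  81  87  94  97  93  94 137 153 151 151 149 149 132  63
236  89  94 100  95  98  88  80  93  94  95  95  96 140 154 149 148 148 146 111  65
238 122 111  96  94  96  93  80 110  94  95  97 103 142 151 151 150 146 147  90  64
240 123 124  96  94  98  95  87  95  94  96  95 111 144 151 150 148 146 149  70  65
242  72  71  76  97  98  96  94  98  97  95  93 119 146 150 151 149 149 149  57  63
244  73  74  72  87  94  98  96  99  94  94  94 128 147 150 151 149 149 141  58  64
```

send_rows:
  xyz:
    - [0, 0, -45]
    - [0, 0, -90]
    - [0, 0, -130]
    - [0, 0, -160]
    - [0, 0, -175]
    - [0, 0, -175]
    - [0, 0, -175]
  yaw: [0, 0, 0, 0, 0, 0, 0]
  fingers: [-0.3, -0.3, -0.3, -0.3, -0.3, -0.3, -0.3]

```text
t: 2.8
tcp_pos: [0.506, 0.0828, 0.2114]
tool_rot: [[0.107, 0.994, 0.002], [0.994, -0.107, 0.0], [0.0, 0.002, -1.0]]
force: [-0.1, 0.1, -0.8]
finger_gap: 0.0301
grip_force: 0.0
```

send_rows:
  xyz:
    - [1, 8, 0]
    - [2, 16, 0]
    - [3, 24, 0]
    - [3, 30, 0]
    - [4, 35, 0]
    - [4, 40, 0]
  yaw: [0, 0, 0, 0, 0, 0]
  fingers: [-0.3, -0.3, -0.3, -0.3, -0.3, -0.3]

```text
t: 3.4
tcp_pos: [0.5089, 0.1231, 0.2097]
tool_rot: [[0.106, 0.994, -0.0], [0.994, -0.106, -0.001], [-0.001, -0.0, -1.0]]
force: [0.1, -1.6, 1.8]
finger_gap: 0.0299
grip_force: 0.8
```

send_rows:
  xyz:
    - [0.5, 5, 0]
    - [1, 10, 0]
    - [1.6, 15, 0]
    - [2.1, 20, 0]
    - [2.7, 25, 0]
    - [3.2, 30, 0]
    - [3.8, 35, 0]
    - [4.3, 40, 0]
  yaw: [0, 0, 0, 0, 0, 0, 0, 0]
  fingers: [-0.3, -0.3, -0.3, -0.3, -0.3, -0.3, -0.3, -0.3]

```text
t: 4.2
tcp_pos: [0.5132, 0.1633, 0.2097]
tool_rot: [[0.106, 0.994, -0.0], [0.994, -0.106, 0.0], [0.0, -0.0, -1.0]]
force: [-0.4, -0.2, -0.3]
finger_gap: 0.0302
grip_force: 0.8
```

send_rows:
  xyz:
    - [0.5, 5, 0]
    - [1, 10, 0]
    - [1.6, 15, 0]
    - [2.1, 20, 0]
    - [2.6, 24, 0]
    - [3, 27, 0]
    - [3.2, 29, 0]
    - [3.2, 29, 0]
  yaw: [0, 0, 0, 0, 0, 0, 0, 0]
  fingers: [-0.3, -0.3, -0.3, -0.3, -0.3, -0.3, -0.3, -0.3]

```text
t: 5.0
tcp_pos: [0.5163, 0.1922, 0.2097]
tool_rot: [[0.106, 0.994, 0.0], [0.994, -0.106, 0.0], [0.0, -0.0, -1.0]]
force: [-0.5, 0.1, -0.0]
finger_gap: 0.0299
grip_force: 0.1
```

```bash
cat >> h.py <<'E'
def wrist(fn):
    i,R,t=cam('wrist'); p,d=imaging.capture('wrist'); cv2.imwrite(fn,p[:,:,::-1])
    f=210/np.tan(np.radians(i['vfov'])/2)
    v,u=np.mgrid[0:420,0:560]; x=u-i['cx'];y=v-i['cy'];r=np.hypot(x,y)+1e-9;th=r/f
    P=np.stack([np.tan(th)*x/r*d,np.tan(th)*y/r*d,d],-1); return p,(P-t)@R
def jar(p,W):
    p=p.astype(int); m=(p[...,0]>150)&(p[...,1]<120)&(p[...,2]<90)&(W[...,2]>.083)&(W[...,2]<.11)&(W[...,0]<.6)&(W[...,0]>.45)
    q=W[m]; c=np.array(cv2.minEnclosingCircle((q[:,:2]*1000).astype(np.float32))[0])
    d=c-[592.3,106]; print('jar',m.sum(),c,q[:,2].mean(),'lat',d@[.108,.994],'fwd',d@[.994,-.108])
E
python3 - <<'E'
from h import *
jar(*wrist('pics/w2.png'))
i,R,t=cam('top'); p,d=imaging.capture('top'); jar(p,cloud('top',d,i,R,t))
E
```

```text
jar 3526 [516.59228516 224.38619995] 0.0932760111878738 lat 109.49944954833984 fwd -88.03917814941403
jar 47 [541.38342285 482.36175537] 0.08588611175070046 lat 368.6045945068359 fwd -91.25814726562496
```

The jar is upright at lateral 109 mm, so it is clear. Next I back off, rise, shut the fingers, turn 90° and go in front of the disc.

send_rows:
  xyz:
    - [-1, -8, 0]
    - [-2, -20, 0]
    - [-4, -40, 10]
    - [-5, -50, 50]
    - [-5, -55, 90]
    - [-5, -60, 100]
    - [-5, -60, 100]
  yaw: [0, 0, 0, 0, 0, 0, 0]
  fingers: [-0.3, -0.3, -0.3, -0.3, -0.8, -1, -1]

```text
t: 5.8
tcp_pos: [0.5117, 0.1301, 0.311]
tool_rot: [[0.109, 0.994, 0.003], [0.994, -0.109, -0.001], [-0.0, 0.003, -1.0]]
force: [-0.6, -0.1, -0.9]
finger_gap: 0.0
grip_force: 0.0
```

send_rows:
  xyz:
    - [0, -15, 0]
    - [0, -30, 0]
    - [0, -45, 0]
    - [0, -60, 0]
    - [5, -70, 0]
    - [10, -76, 0]
    - [15, -76, 0]
    - [20, -76, 0]
  yaw: [8, 16, 24, 32, 40, 48, 56, 64]
  fingers: [-1, -1, -1, -1, -1, -1, -1, -1]

```text
t: 6.6
tcp_pos: [0.531, 0.055, 0.3078]
tool_rot: [[-0.85, 0.527, -0.003], [0.527, 0.85, -0.0], [0.002, -0.002, -1.0]]
force: [0.1, 0.2, 0.3]
finger_gap: 0.0004
grip_force: 0.0
```

send_rows:
  xyz:
    - [0, 0, 0]
    - [0, 0, 0]
    - [0, 0, 0]
    - [0, 0, 0]
    - [0, 0, -10]
    - [0, 0, -20]
    - [0, 0, -30]
    - [0, 0, -30]
  yaw: [8, 16, 24, 26, 26, 26, 26, 26]
  fingers: [-1, -1, -1, -1, -1, -1, -1, -1]

```text
t: 7.4
tcp_pos: [0.5308, 0.0555, 0.2779]
tool_rot: [[-0.994, 0.107, -0.003], [0.107, 0.994, -0.001], [0.003, -0.001, -1.0]]
force: [-1.0, -0.2, -0.5]
finger_gap: -0.0
grip_force: 0.0
```

```bash
python3 - <<'E'
from h import *
o=ctrl.get_obs(); c=o['tcp_pos']*1000; d=c[:2]-[592.3,106]; print(o['t'],c,o['tool_rot'],'lat',d@[.108,.994],'fwd',d@[.994,-.108],o['force'])
p,W=wrist('pics/w3.png')
E
```

```text
7.4 [530.80097882  55.51173065 277.85153821] [[-9.94251328e-01  1.07038992e-01 -2.63639622e-03]
 [ 1.07041510e-01  9.94254204e-01 -8.32706993e-04]
 [ 2.53211591e-03 -1.11012387e-03 -9.99996178e-01]] lat -56.827234016983326 fwd -55.67729396232386 [-0.97679585 -0.21043089 -0.46106139]
```

View pics/w3.png

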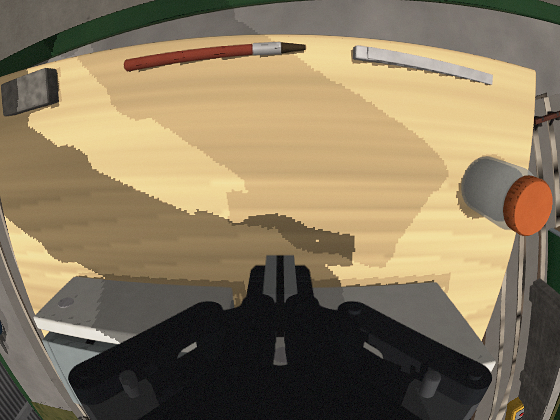

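The fingers are shut in front of the tall door near the disc (hidden under the finger), and the jar stands upright at (505,195). Now I approach the door.

send_rows:
  xyz:
    - [10, 0, -5]
    - [20, 0, -5]
    - [28, -1, -5]
    - [34, -2, -5]
    - [37, -2, -5]
    - [37, -2, -5]
  yaw: [0, 0, 0, 0, 0, 0]
  fingers: [-1, -1, -1, -1, -1, -1]

```text
t: 8.05
tcp_pos: [0.5687, 0.0538, 0.2747]
tool_rot: [[-0.994, 0.107, 0.0], [0.107, 0.994, 0.0], [-0.0, 0.0, -1.0]]
force: [-0.3, -0.5, 0.5]
finger_gap: -0.0002
grip_force: 0.0
```

send_rows:
  xyz:
    - [2, -0.2, 0]
    - [4, -0.4, 0]
    - [5, -0.5, 0]
    - [5, -0.5, 0]
  yaw: [0, 0, 0, 0]
  fingers: [-1, -1, -1, -1]

```text
t: 8.45
tcp_pos: [0.5734, 0.0533, 0.2747]
tool_rot: [[-0.994, 0.106, 0.0], [0.106, 0.994, -0.0], [-0.0, -0.0, -1.0]]
force: [0.3, 0.6, 0.9]
finger_gap: 0.0005
grip_force: 0.0
```

send_rows:
  xyz:
    - [1, -0.1, 0]
    - [2, -0.2, 0]
    - [2, -0.2, 0]
  yaw: [0, 0, 0]
  fingers: [-1, -1, -1]

```text
t: 8.75
tcp_pos: [0.5752, 0.0532, 0.2746]
tool_rot: [[-0.994, 0.106, -0.001], [0.106, 0.994, -0.0], [0.001, -0.0, -1.0]]
force: [-1.3, -0.5, 2.0]
finger_gap: 0.0001
grip_force: 0.8
```

send_rows:
  xyz:
    - [1, -0.1, 0]
    - [2, -0.2, 0]
    - [2, -0.2, 0]
  yaw: [0, 0, 0]
  fingers: [-1, -1, -1]

```text
t: 9.05
tcp_pos: [0.5772, 0.0529, 0.2746]
tool_rot: [[-0.994, 0.106, -0.001], [0.106, 0.994, -0.0], [0.001, -0.0, -1.0]]
force: [-2.7, -0.3, 2.0]
finger_gap: 0.0001
grip_force: 1.5
```

send_rows:
  xyz:
    - [1, -0.1, 0]
    - [1.5, -0.2, 0]
    - [1.5, -0.2, 0]
  yaw: [0, 0, 0]
  fingers: [-1, -1, -1]

```text
t: 9.35
tcp_pos: [0.5789, 0.0527, 0.2746]
tool_rot: [[-0.994, 0.106, -0.0], [0.106, 0.994, 0.0], [0.0, 0.0, -1.0]]
force: [-2.6, 0.0, 0.7]
finger_gap: 0.0
grip_force: 1.5
```

send_rows:
  xyz:
    - [0.8, -0.1, 0]
    - [1, -0.1, 0]
    - [1, -0.1, 0]
  yaw: [0, 0, 0]
  fingers: [-1, -1, -1]

```text
t: 9.65
tcp_pos: [0.5799, 0.0527, 0.2746]
tool_rot: [[-0.994, 0.106, -0.0], [0.106, 0.994, 0.0], [0.0, 0.0, -1.0]]
force: [-3.3, 0.3, 0.6]
finger_gap: -0.0
grip_force: 1.5
```

send_rows:
  xyz:
    - [0.8, -0.1, 0]
    - [1, -0.1, 0]
    - [1, -0.1, 0]
  yaw: [0, 0, 0]
  fingers: [-1, -1, -1]

```text
t: 9.95
tcp_pos: [0.5809, 0.0526, 0.2747]
tool_rot: [[-0.994, 0.106, 0.0], [0.106, 0.994, 0.0], [-0.0, 0.0, -1.0]]
force: [-2.6, 0.8, 0.0]
finger_gap: -0.0002
grip_force: 1.5
```

send_rows:
  xyz:
    - [-2, 0.2, 0]
    - [-5, 0.5, 0]
    - [-8, 0.9, 0]
    - [-12, 1.3, 0]
    - [-16, 1.7, 0]
    - [-20, 2, 0]
    - [-20, 2, 0]
    - [-20, 2, 0]
  yaw: [0, 0, 0, 0, 0, 0, 0, 0]
  fingers: [-1, -1, -1, -1, -1, -1, -1, -1]

```text
t: 10.75
tcp_pos: [0.5608, 0.0545, 0.2748]
tool_rot: [[-0.994, 0.106, 0.0], [0.106, 0.994, -0.0], [-0.0, -0.0, -1.0]]
force: [-1.3, 1.2, -0.2]
finger_gap: -0.0003
grip_force: 0.7
```

```bash
python3 - <<'E'
from h import *
for n in('side','top'):
    p,d=imaging.capture(n); i,R,t=cam(n); w=cloud(n,d,i,R,t); np.savez(n+'1.npz',p=p,w=w)
    a,b=((170,100,150,190) if n=='side' else (130,120,280,190)),p
    x,y,W,H=a; cv2.imwrite(f'pics/{n}1.png',cv2.resize(p[y:y+H,x:x+W,::-1],None,fx=2.8,fy=2.8,interpolation=cv2.INTER_CUBIC))
print(ctrl.get_obs()['force'])
E
```

```text
[-1.06125102  1.68534007  1.74973827]
```

View pics/top1.png

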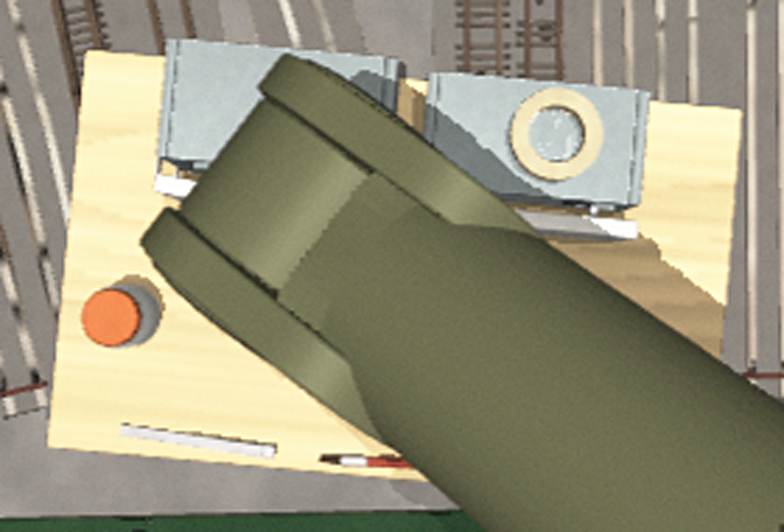

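The pad still feels about 0.7 N after the 20 mm withdrawal, so the door appears unlatched and following the finger. I'll ease it out to its spring rest. The top view shows the jar upright at lid (110,318) in the crop; the arm hides the door.

send_rows:
  xyz:
    - [-5, 0.5, 0]
    - [-10, 1, 0]
    - [-15, 1.6, 0]
    - [-20, 2.1, 0]
    - [-25, 2.7, 0]
    - [-30, 3.2, 0]
    - [-35, 3.8, 0]
    - [-40, 4.3, 0]
  yaw: [0, 0, 0, 0, 0, 0, 0, 0]
  fingers: [-1, -1, -1, -1, -1, -1, -1, -1]

```text
t: 11.65
tcp_pos: [0.5204, 0.0588, 0.2747]
tool_rot: [[-0.994, 0.106, 0.0], [0.106, 0.994, -0.0], [-0.0, -0.0, -1.0]]
force: [0.3, -0.7, 0.3]
finger_gap: 0.0003
grip_force: 0.0
```

send_rows:
  xyz:
    - [-6, 0.5, 0]
    - [-12, 1, 0]
    - [-20, 2, 0]
    - [-30, 3, 0]
    - [-40, 4, 0]
    - [-45, 5, 0]
    - [-45, 5, 0]
  yaw: [0, 0, 0, 0, 0, 0, 0]
  fingers: [-1, -1, -1, -1, -1, -1, -1]

```text
t: 12.35
tcp_pos: [0.4751, 0.0639, 0.2748]
tool_rot: [[-0.994, 0.105, -0.0], [0.105, 0.994, -0.001], [-0.0, -0.001, -1.0]]
force: [0.2, 0.4, -0.5]
finger_gap: -0.0
grip_force: 0.0
```

send_rows:
  xyz:
    - [0, 0, 40]
    - [0, 0, 80]
    - [0, -20, 120]
    - [0, -60, 160]
    - [0, -100, 180]
    - [0, -150, 180]
    - [0, -200, 180]
    - [0, -200, 180]
  yaw: [0, 0, 0, 0, 0, 0, 0, 0]
  fingers: [-1, -1, -1, -1, -1, -1, -1, -1]

```text
t: 13.15
tcp_pos: [0.4758, -0.1442, 0.4535]
tool_rot: [[-0.993, 0.118, -0.002], [0.118, 0.993, -0.002], [0.002, -0.002, -1.0]]
force: [1.4, -0.3, 0.3]
finger_gap: -0.0002
grip_force: 0.0
```

```bash
python3 - <<'E'
from h import *
p,d=imaging.capture('top'); i,R,t=cam('top'); w=cloud('top',d,i,R,t)
jar(p[:,:200],w[:,:200])
q,e=imaging.capture('side')
A=cv2.resize(p[120:310,130:400,::-1],(540,380)); B=cv2.resize(q[150:310,190:350,::-1],(380,380)); 
cv2.imwrite('pics/end.png',cv2.resize(np.hstack([A,B]),(800,330)))
E
```

```text
jar 91 [526.61077881 344.53625488] 0.089785374302491 lat 230.01060146484375 fwd -91.05700139160152
```

View pics/end.png

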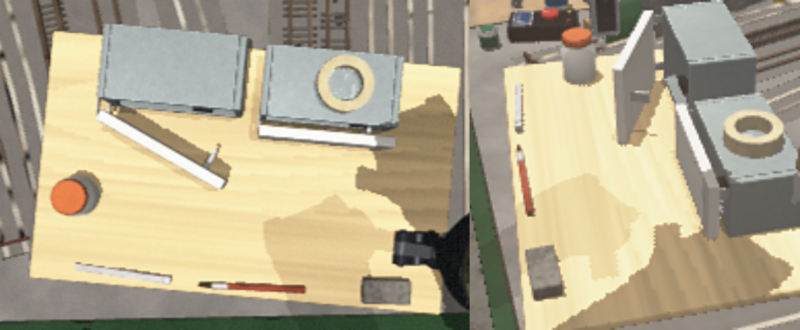

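The tall door stands ajar, from (98,115) to (225,185). The low door is still parallel to its case, so shut. The jar is upright at (70,195), clear on the left, and the tape, tweezers, brush and block have not moved.

```bash
python3 -c "
from plant import ctrl
print(ctrl.get_obs()['qvel']); print(ctrl.finish_job())"
```

```text
[-0.04553965 -0.01828667 -0.03760615  0.01754525 -0.01405243 -0.00820513
 -0.00751159]
the job is handed in; nothing more can be done
None
```

I handed the job in after about 13 s of the 51 s allowed: the jar stands upright, its centre about 109 mm left of the tall locker's middle line (98 mm needed), the tall door is unlatched and ajar, the low locker is shut, and the other things look undisturbed.

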